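# Lock a phone frame in a wedge clamp

## Robot

A 6-joint arm with a two-finger parallel gripper is mounted at the origin on the work surface. World frame = base frame: x ahead of the robot, y to its left, z up, the work surface at z = 0. Lengths are in m, angles in rad, forces in N, time in s.
With the tool pointing down it reaches from about 0.425 to 0.95 m from the base axis. Payload 3.5 kg.
Tool frame: the origin (TCP) lies at the very end of the fingers, on their centre line; the grasp point (between the pads) lies 19 mm behind it (robot.grip_depth is the distance from the TCP to the grasp point, in m); z points along the fingers, y is the line along which they close (so a half turn about z gives the same grasp; the last joint's range is limited). The gripper opens to 85 mm and grips with 20 to 120 N. Pads are 22 mm wide; open, the fingers measure 114 mm over their backs; the gripper's body (76 mm by 85 mm) begins 54 mm behind the grasp point. The pads swing forward as they close: fully open they stand 13 mm farther back than shut.
Start: joints at [-1.453, 0.286, 1.577, -0, 1.279, -0.15], TCP at [0.179, -0.651, 0.231] pointing down, gripper open.
Joint ranges: [-2.77, 2.77], [-0.9, 2.22], [0.21, 2.48], [-1.53, 4.67], [0.24, 2.81], [-2.84, 2.84]. Speed limits (rad/s): [2.79, 2.79, 3.14, 3.14, 3.14, 3.14].

## Interface

Orientations are given as a 3x3 rotation matrix whose columns are the frame's x, y, z axes.
In Python, from bench import robot gives the robot as it stands. Calls block until the motion is done:
- robot.move_ptp(position, orientation): joint-space move of the TCP to a pose.
- robot.move_l(position, rotation=None, v=0.15): straight line of the TCP; rotation=None keeps the orientation; v is the mean speed in m/s.
- robot.move_j(angles): joint-space move.
- robot.move_gripper(opening, effort=None): finger opening in m; effort is the grip in N (None keeps the last); returns when the fingers have stopped.
- robot.pause(seconds).
- robot.ik(position, orientation): joint angles nearest the present ones, or None.
- robot.camera(name): name is "side" or "top" or "wrist"; returns a dict with "image" (420x560x3 uint8, red, green, blue), "K" (3x3 intrinsics, pixels), "world_to_cam" (4x4, takes a point from world to camera coordinates). Camera axes: x right, y down, z forward; pixel columns grow to the right and rows downward; lengths in m; the calibration is good to about 2 mm. The wrist camera is an equidistant fisheye: a pixel r from the principal point sees the ray r / f radians off the axis. A picture is of the moment at which its call begins. There is no depth.
A pose or a line that the arm cannot do raises robot.Unreachable and nothing moves.
- robot.job_done(): hands the job in; it is judged then, once.
Readings, each from a call of its own:
- robot.current_t(): time.
- robot.current_joint_pos(): joint angles.
- robot.current_joint_velocities(): joint speeds.
- robot.current_joint_efforts(): joint torques, N m.
- robot.current_ee_pos(): TCP position.
- robot.current_orientation(): TCP orientation.
- robot.current_force(): force on the tool from outside, world axes, zero at the start.
- robot.current_wrist_torque(): the same for the moment, N m.
- robot.current_finger_gap(): finger opening in m.
- robot.current_gripper_force(): force on a finger pad.
Only numpy, scipy, OpenCV 4.12 (cv2) and the standard library are available. Lean on these libraries where they do the work, as an engineer would, in place of code of your own. Each camera call takes 0.05 s, during which the arm holds its last target. There are 200 camera calls.

## Task

The opened phone lies loose in the wooden wedge clamp. Slide the yellow wedge, thin end first, into the wide mouth of the slot between the clamp's heel and its movable jaw and let go of it; then take the little mallet and drive the wedge in with separate taps on its thick end (with the mallet only, at least two), firm enough that at the last it goes no further and the jaw holds the phone tight, but not so hard that the phone is crushed, and without hitting the phone. Stand the mallet back upright on the plywood, let go of it, and leave the wedge tight in the clamp and all the other things undisturbed.

Things in the scene. Friction and masses are not known exactly. Their poses are not given: they have to be found in the camera images.
- clamp: Wooden wedge clamp screwed to the board. Dark base plate 172 (x) by 216 (y) by 12 mm high; origin: centre of its underside, upper face at z = 12 mm. On it, from -x to +x: fixed heel block (22 mm high above the plate), wedge slot, movable jaw, phone, fixed far fence. The wedge is driven towards +y. Driven in, it pushes the jaw (+x) to the phone and the phone to the fence.
- slot_mouth (a point): Mouth of the wedge slot: point on the heel's slot face, at the slot's wide end, on the base plate (clamp x -58, y -22, z 12 mm); axes as the clamp's. The slot runs 80 mm to +y from here, open at -y (the plate there is flat and free). Heel face slopes 5 degrees (+x 0.0875 mm per mm of y), the jaw's slot face as much the other way. At the start the jaw's edge is 12.1 to 13 mm to +x of here.
- jaw: Movable pale wooden jaw with black rubber pad, 80 mm long (clamp y -22 to +58 mm), 22 mm high; slides along the clamp's x only, with about 1 N of friction. Origin at the foot of its pad face (towards the phone), at clamp y = 0; its slot face at the mouth is 24 mm from there to -x. Axes as the clamp's.
- phone: Phone with its back off, lying face down on the base plate between jaw and fence: aluminium frame 72 (x) by 146 (y) by 9 mm, about 190 g, origin at the centre of its underside. Its gap to the fence differs every time (0.5 to 6 mm) and cannot be read from poses; the phone slides that far before it is tight. It is crushed if the jaw squeezes it with more than 32 N.
- wedge_mid (a point): Yellow plastic wedge lying flat, 110 mm long (its y), 24 mm high, 27 mm thick at the thick end (-y), 8 mm at the thin end (+y); both sides slope 5 degrees; 55 g. This point is its centre, 55 mm from either end, 12 mm up. Axes: y to the thin end, z up.
- wedge_tip (a point): Middle of the wedge's thin end face, 55 mm along +y from wedge_mid, 12 mm up. It touches both slot faces when 24 to 29 mm past the mouth, then slides on under 2 to 6 N; with the phone tight it is some 64 to 85 mm past the mouth and resists. Slow taps (about 50 mm/s) that end with a press of 10 to 18 N on the wedge leave it locked by its own friction.
- mallet_grip (a point): Little wooden mallet, about 140 g, standing on its head with the handle straight up. This point is on the handle's axis 60 mm above the underside of the head: the height to grip. Handle 20 by 20 mm, from 30 to 102 mm above the underside; head 34 (x) by 66 (y) by 30 mm high, centred on the handle's axis, with black striking faces at its +y and -y ends, 33 mm from the axis. z points up the handle.
- mallet_head (a point): Centre of the mallet's head, 45 mm below mallet_grip, 15 mm above the underside.
- spudger: Bystander: red plastic spudger, 150 mm long, 10 mm wide, lying flat. Leave alone.
- tweezers: Bystander: steel tweezers, 135 mm long, lying flat. Leave alone.
- suction_cup: Bystander: blue suction cup, 48 mm across, 31 mm high. Leave alone.
- cracked_panel: Bystander: cracked black phone back panel, 71 by 145 by 4 mm. Leave alone.
- screwdriver: Bystander: small screwdriver with orange handle, 140 mm long, lying. Leave alone.
- screw_dish: Bystander: round steel screw dish, 80 mm across, 18 mm high. Leave alone.
Mind the look-alikes: they are no part of the job. Of the things like the phone, leave any that is red; of the rest the smaller one is meant.

How it is judged:
On the way, in this order (a step that is already met when the one before it is completed fails the run):
1. the wedge lies in the slot, thin end at least 10 mm past the mouth, let go of, the phone not yet gripped (y of wedge_tip in the frame of clamp above -0.012 m and x of wedge_tip in the frame of clamp between -0.058 and -0.036 m and z of wedge_tip in the frame of clamp below 0.027 m and angle between the y axis of wedge_tip and the y axis of clamp, either way round below 0.15 rad and contact force between the fingers and wedge below 0.1 N and contact force between jaw and phone below 3 N), for 0.2 s.
2. a first tap of the mallet on the wedge (contact force between mallet and wedge above 2 N).
3. the mallet drawn back off the wedge (contact force between mallet and wedge below 0.05 N), for 0.1 s.
4. a last tap of the mallet, with the jaw tight on the phone (contact force between mallet and wedge above 4 N and contact force between jaw and phone above 10 N).
At the end, for the whole second after the job is handed in: The wedge is locked in the slot, flat on the base plate, and by itself keeps the jaw pressing on the phone with more than 10 N; the mallet stands upright on the plywood (within 0.1 rad), at rest and let go of (contact force between jaw and phone above 10 N and y of wedge_tip in the frame of clamp above 0.03 m and z of wedge_tip in the frame of clamp below 0.029 m and angle between the y axis of wedge_tip and the y axis of clamp, either way round below 0.08 rad and linear speed of wedge below 0.005 m/s and angle between mallet_grip's own z axis and vertical below 0.1 rad and height (world z) of mallet_head below 0.018 m and linear speed of mallet below 0.01 m/s); the robot touches nothing.
It fails at once if the phone was crushed: squeezed by the jaw with more than 32 N (contact force between jaw and phone above 32 N).
It fails at once if the wedge was driven tight with the fingers instead of the mallet (contact force between the fingers and wedge above 0.5 N and contact force between jaw and phone above 4 N).
It fails at once if the phone was struck with the mallet (contact force between mallet and phone above 2 N).
It fails at once if a bystander was moved by more than 30 mm (distance of any of spudger, tweezers, suction_cup, cracked_panel, screwdriver, screw_dish from where it was at the start of the episode above 0.03 m).
It also fails if it takes over 72 s, if anything falls off the work surface, if the arm or the gripper's body presses on something with over 40 N, if the wrist force passes 120 N, or if a joint passes its speed limit or range.

## Working session

There is one attempt and no reset: what is moved stays moved. The work goes in short steps, each a Python script; the robot and the scene stay as the last script left them, time stands still between calls to the robot, and variables do not carry over. Pictures are saved under pics/ and viewed, at most 11 in all, crops included, and the job is handed in when it is done.

```bash
ls; mkdir -p pics; python3 - <<'E'
from bench import robot
import cv2, numpy as np
for n in ["top","side"]:
    c=robot.camera(n); cv2.imwrite(f"pics/{n}0.png",cv2.cvtColor(c["image"],cv2.COLOR_RGB2BGR)); print(n,c["K"].round(2).tolist(),c["world_to_cam"].round(4).tolist())
print(robot.current_t(),robot.current_orientation().round(3).tolist())
E
```

```text
pics
top [[443.06, 0.0, 276.05], [0.0, 443.06, 209.04], [0.0, 0.0, 1.0]] [[-0.0148, -0.9999, 0.003, 0.0607], [-0.9915, 0.0143, -0.1292, 0.5069], [0.1292, -0.0049, -0.9916, 1.1122], [0.0, 0.0, 0.0, 1.0]]
side [[530.65, 0.0, 279.59], [0.0, 530.65, 214.05], [0.0, 0.0, 1.0]] [[0.8961, -0.4439, -0.0043, -0.4386], [-0.3486, -0.6976, -0.626, 0.2448], [0.2749, 0.5625, -0.7798, 1.4071], [0.0, 0.0, 0.0, 1.0]]
0.1 [[0.964, 0.265, -0.0], [0.265, -0.964, 0.002], [0.0, -0.002, -1.0]]
```

View pics/top0.png

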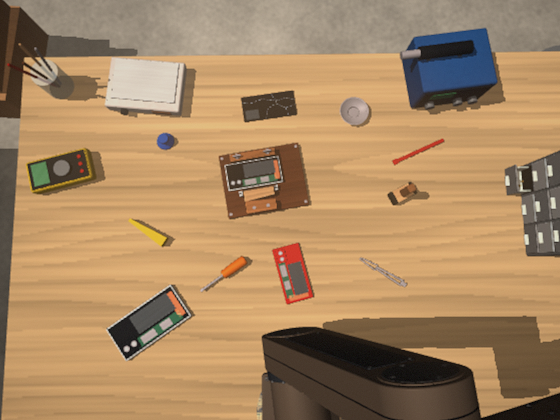

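View pics/side0.png

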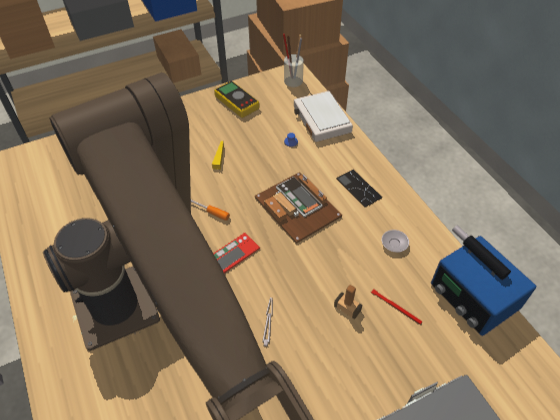

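The clamp is at (265,180) in the top view with a phone in it at (253,173). Phone look-alikes are the red one at (293,273), which is excluded, and a larger one at (150,322), so the smaller one in the clamp is meant. There is one wedge at (150,232) and one mallet at (403,193). I'll check this with a close crop.

```bash
cat > h.py <<'E'
import numpy as np, cv2
def ray(c,uv,fish=False):
    K=c["K"];T=c["world_to_cam"];R=T[:3,:3];o=-R.T@T[:3,3]
    p=np.array([(uv[0]-K[0,2])/K[0,0],(uv[1]-K[1,2])/K[1,1]])
    if fish:
        r=np.hypot(*p);s=np.sin(r)/max(r,1e-9);d=np.array([p[0]*s,p[1]*s,np.cos(r)])
    else: d=np.array([p[0],p[1],1.])
    return o,R.T@d
def onplane(c,uv,z,fish=False):
    o,d=ray(c,uv,fish); return o+d*(z-o[2])/d[2]
def proj(c,P,fish=False):
    T=c["world_to_cam"];K=c["K"];q=T[:3,:3]@np.asarray(P,float)+T[:3,3]
    if fish:
        n=np.hypot(q[0],q[1]);th=np.arctan2(n,q[2]);p=q[:2]/max(n,1e-9)*th
    else: p=q[:2]/q[2]
    return np.array([K[0,0]*p[0]+K[0,2],K[1,1]*p[1]+K[1,2]])
def blob(img,lo,hi,roi=None):
    h=cv2.cvtColor(img,cv2.COLOR_RGB2HSV);m=cv2.inRange(h,np.array(lo),np.array(hi))
    if roi is not None:
        k=np.zeros_like(m);x0,y0,x1,y1=roi;k[y0:y1,x0:x1]=255;m&=k
    cs,_=cv2.findContours(m,cv2.RETR_EXTERNAL,cv2.CHAIN_APPROX_NONE)
    return max(cs,key=cv2.contourArea)
E
python3 - <<'E'
from h import *
im=cv2.imread("pics/top0.png")
def crop(x,y,w,h,s): return cv2.resize(im[y:y+h,x:x+w],None,fx=s,fy=s,interpolation=cv2.INTER_CUBIC)
a=crop(210,130,110,100,5)
b=np.vstack([crop(120,207,50,50,5),crop(380,165,50,50,5)])
cv2.imwrite("pics/crop1.png",np.hstack([a,b]))
E
```

```text
(no output)
```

View pics/crop1.png

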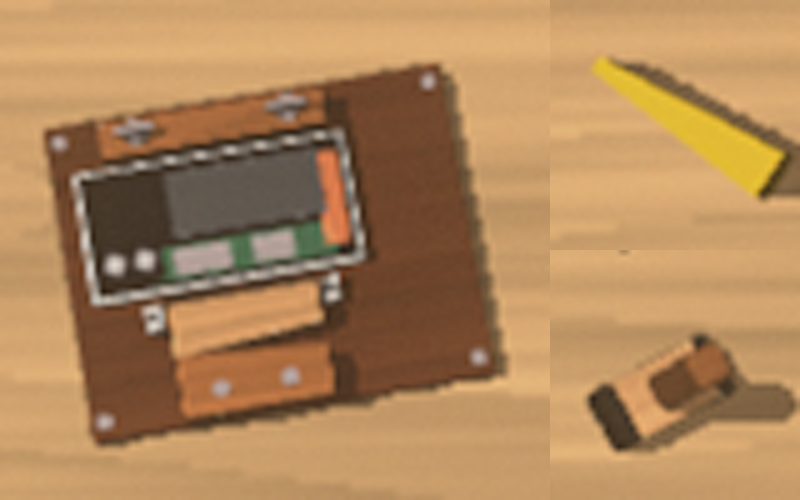

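The crop confirms the choice. The black phone is in the clamp, with the heel at the bottom (255,380) in crop pixels, the jaw above it and the wide mouth on the right, so clamp +y points image-left. The wedge's thin end is upper left. The mallet's head axis is tilted about 25°.

```bash
python3 - <<'E'
from bench import robot
from h import *
import pickle
c=robot.camera("top");s=robot.camera("side")
P=np.array([onplane(c,(210+x/5,130+y/5),.012) for x,y in [(45,130),(440,65),(497,375),(97,443)]])
ctr=P.mean(0); y=(P[0]-P[1]+P[3]-P[2])[:2]; print("clamp",ctr.round(4),np.linalg.norm(P[0]-P[1]),np.linalg.norm(P[0]-P[3]))
yaw=np.arctan2(-y[0],y[1]); print("yaw",yaw)
k=blob(c["image"],(22,120,120),(34,255,255),(110,200,180,260))
W=np.array([onplane(c,p[0],.024)[:2] for p in k],np.float32); r=cv2.minAreaRect(W); print("wedge",r, W[W[:,0].argmax()],W[W[:,0].argmin()])
# mallet: black heads centre px in crop: 
a=onplane(c,(380+(613-550)/5,165+(417-250)/5),.015);b=onplane(c,(380+(718-550)/5,165+(355-250)/5),.015); print("mallet ends",a.round(3),b.round(3))
h=onplane(c,(380+(714-550)/5,165+(362-250)/5),.102); print("handle top",h.round(3))
# look from above the clamp
import sys
cy,sy=np.cos(yaw),np.sin(yaw)
R=np.array([[0,1,0],[1,0,0],[0,0,-1.]])
Rz=np.array([[cy,-sy,0],[sy,cy,0],[0,0,1]])
# tool y along clamp x (closing), tool x along clamp y
cl=np.array([ctr[0],ctr[1],.0]); m=cl+Rz@np.array([-.052,-.07,0])
print(robot.ik(np.r_[m[:2],.2],Rz@R),robot.ik(np.r_[m[:2],.2],Rz@np.diag([-1,-1,1])@R))
E
```

```text
clamp [0.5877 0.0841 0.012 ] 0.2143999089543511 0.1708832560120545
yaw 0.1543680056432444
wedge ((0.45512622594833374, 0.3911125957965851), (0.10920189321041107, 0.02514597401022911), 60.9435920715332) [0.48834893 0.4351165 ] [0.41980174 0.3509162 ]
mallet ends [ 0.534 -0.254  0.015] [ 0.566 -0.311  0.015]
handle top [ 0.547 -0.281  0.102]
[-1.72779131e-01  3.32732177e-02  1.92186365e+00 -4.44089210e-16
  1.18645579e+00 -3.27147136e-01] [-1.72779131e-01  3.32732177e-02  1.92186365e+00 -4.44089210e-16
  1.18645579e+00  2.81444552e+00]
```

```bash
cat >> h.py <<'E'
R0=np.array([[0,1,0],[1,0,0],[0,0,-1.]])  # tool x along object y, tool y along object x
def Rz(a): return np.array([[np.cos(a),-np.sin(a),0],[np.sin(a),np.cos(a),0],[0,0,1]])
E
python3 - <<'E'
from bench import robot
from h import *
import pickle
yaw=.1544; cl=np.array([.5877,.0841,0])
m=cl+Rz(yaw)@np.array([-.03,-.03,0])
robot.move_gripper(.06)
robot.move_ptp(np.r_[m[:2],.22],Rz(yaw)@R0)
robot.pause(.2)
a=robot.camera("wrist")
wy=np.arctan2(-.486,.874)
robot.move_ptp(np.array([.445,.373,.15]),Rz(wy)@R0); robot.pause(.2)
b=robot.camera("wrist")
pickle.dump((a,b),open("w.pkl","wb"))
print(robot.current_t(),a["K"].tolist())
cv2.imwrite("pics/wr1.png",cv2.cvtColor(a["image"],cv2.COLOR_RGB2BGR)); cv2.imwrite("pics/wr2.png",cv2.cvtColor(b["image"],cv2.COLOR_RGB2BGR))
E
```

```text
5.2083 [[325.19226210127806, 0.0, 277.8970054131614], [0.0, 325.19226210127806, 209.1132525095394], [0.0, 0.0, 1.0]]
```

View pics/wr1.png

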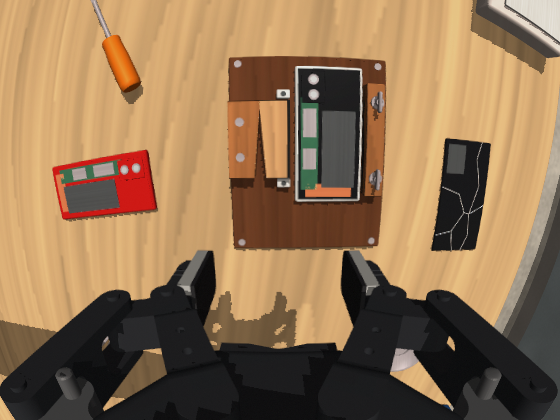

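View pics/wr2.png

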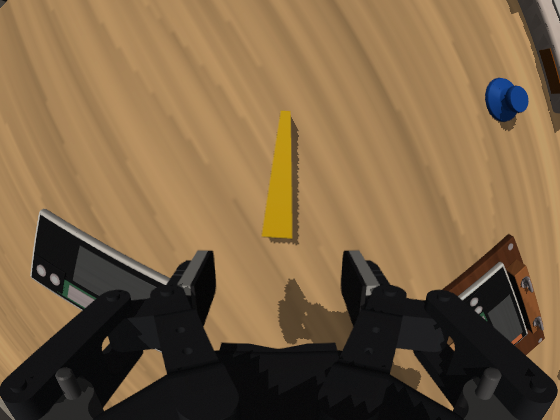

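Wrist view 1 shows the heel's mouth corner near (257,177), the jaw corner near (273,178), and plate corners at (228,58), (386,60), (381,245) and (235,249). Wrist view 2 shows the wedge's thin end at (286,111) and thick end at (278,238).

```bash
python3 - <<'E'
from h import *
import pickle
a,b=pickle.load(open("w.pkl","rb"))
def quad(k):
    k=cv2.convexHull(k)
    for e in np.arange(1,12,.25):
        q=cv2.approxPolyDP(k,e,True)
        if len(q)<=4: return q[:,0]
# wedge
k=blob(b["image"],(20,120,150),(34,255,255),(200,80,350,260)); q=quad(k); print(q.tolist())
h=cv2.cvtColor(b["image"],cv2.COLOR_RGB2HSV); print("hsv",h[200,270:296:4].tolist())
W=np.array([onplane(b,p,.024,True) for p in q]); print(W.round(4).tolist())
# clamp
g=cv2.cvtColor(a["image"],cv2.COLOR_RGB2GRAY)
c=np.array([(228,58),(386,60),(381,245),(235,249)],np.float32).reshape(-1,1,2)
c=cv2.cornerSubPix(g,c,(4,4),(-1,-1),(3,40,.01))[:,0]; print(c.round(1).tolist())
P=np.array([onplane(a,p,.012,True) for p in c]); ctr=P.mean(0)
y=P[0]-P[3]+P[1]-P[2]; print(ctr.round(4),np.arctan2(-y[0],y[1]),[np.linalg.norm(P[i]-P[i-1]).round(4) for i in range(4)])
z=cv2.resize(a["image"][90:200,215:310],None,fx=5,fy=5,interpolation=cv2.INTER_CUBIC)
cv2.imwrite("pics/slot.png",cv2.cvtColor(z,cv2.COLOR_RGB2BGR))
E
```

```text
[[290, 111], [291, 237], [262, 236], [280, 111]]
hsv [[23, 230, 186], [23, 232, 185], [23, 232, 185], [23, 230, 186], [23, 230, 186], [23, 234, 185], [16, 119, 88]]
[[0.4918, 0.4344, 0.024], [0.4406, 0.3392, 0.024], [0.4188, 0.3524, 0.024], [0.4846, 0.4383, 0.024]]
[[228.5, 57.400001525878906], [384.29998779296875, 60.79999923706055], [381.0, 245.0], [234.1999969482422, 248.39999389648438]]
[0.5919 0.0867 0.012 ] 0.17384338496336035 [np.float64(0.2151), np.float64(0.1693), np.float64(0.2132), np.float64(0.1744)]
```

View pics/slot.png

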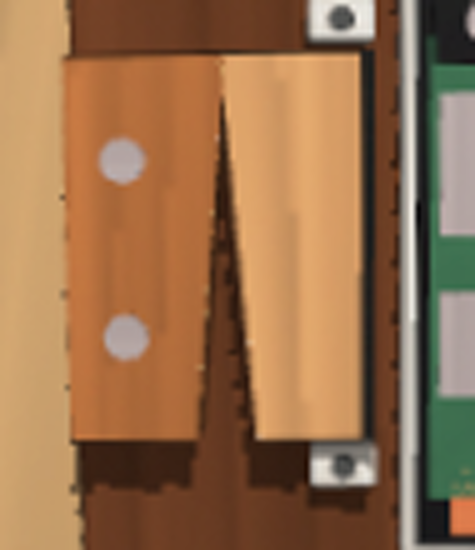

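```bash
python3 - <<'E'
from bench import robot
from h import *
import pickle
a,b=pickle.load(open("w.pkl","rb"))
f=lambda x,y:onplane(a,(214.6+x/5,89.6+y/5),.034,True)
hm,jm,pt,pb,ht=f(198,440),f(256,440),f(362,52),f(362,440),f(72,440)
yw=np.arctan2(-(pt-pb)[0],(pt-pb)[1]); yw2=np.arctan2((jm-ht)[1],(jm-ht)[0]); print("mouth",hm,"gap",np.linalg.norm(jm-hm),"yaw",yw,yw2,"padlen",np.linalg.norm(pt-pb), np.linalg.norm(pb-jm))
print("clamp from mouth",hm-Rz(yw)@[-.058,-.022,0])
wy=-.573; mid=np.array([.459,.391]); d=np.array([-np.sin(wy),np.cos(wy)])
g=mid-.02*d; R=Rz(wy+.087)@R0
robot.move_l(np.r_[g,.06],R); robot.move_l(np.r_[g,.003],v=.1)
robot.move_gripper(.0,30); print("gap",robot.current_finger_gap(),robot.current_gripper_force())
robot.move_l(np.r_[g,.16],v=.25)
cl=np.array([.5919,.0867,0]); yaw=.165
# hover: wedge tip ~35 mm before mouth
m=cl+Rz(yaw)@np.array([-.052,-.022-.035-.075,0])
robot.move_ptp(np.r_[m[:2],.07],Rz(yaw+.087)@R0); robot.pause(.2)
c=robot.camera("wrist"); t=robot.camera("top"); pickle.dump((c,t),open("w2.pkl","wb"))
print(robot.current_t(),robot.current_ee_pos(),robot.current_finger_gap())
cv2.imwrite("pics/wr3.png",cv2.cvtColor(c["image"],cv2.COLOR_RGB2BGR))
E
```

```text
mouth [0.53752385 0.05640193 0.034     ] gap 0.011882464425904744 yaw 0.15773974710348337 0.14801238707450898 padlen 0.07883576043588508 0.021659624506986018
clamp from mouth [0.59134787 0.08723981 0.034     ]
gap 0.021416021095302544 29.260726264037658
9.825 [ 0.56242544 -0.05149403  0.07018332] 0.02180152200033694
```

View pics/wr3.png

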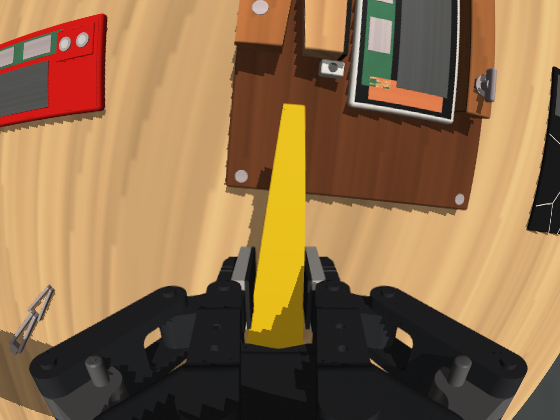

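The wedge is held firmly with its right side flush against a pad. Its tip is at (283–304,104), the heel corner is near (282,46) and the jaw corner near (305,49).

```bash
python3 - <<'E'
from h import *
import pickle
c,t=pickle.load(open("w2.pkl","rb"))
im=c["image"]; g=cv2.cvtColor(im,cv2.COLOR_RGB2GRAY)
print("row40",g[40,272:318].tolist()); print("col275",g[36:56,275].tolist()); print("col312",g[40:60,312].tolist())
k=blob(im,(20,120,150),(34,255,255),(230,80,330,250))[:,0]; top=k[k[:,1]<=k[:,1].min()+2]; print(top.min(0),top.max(0))
tip=onplane(c,((top[:,0].min()+top[:,0].max()+1)/2,k[:,1].min()),.091,True)
E_=[]
for r in (130,230):
    s=k[abs(k[:,1]-r)<1]; E_+= [onplane(c,((s[:,0].min()+s[:,0].max()+1)/2,r),.091,True)]
d=E_[0]-E_[1]; print("tip",tip,"wedge yaw",np.arctan2(-d[0],d[1]))
for p in [(283,46),(305,49)]: print(onplane(c,p,.034,True))
E
```

```text
row40 [130, 129, 129, 129, 129, 127, 126, 125, 123, 122, 121, 51, 55, 71, 70, 69, 69, 67, 67, 66, 64, 63, 37, 38, 39, 38, 39, 39, 39, 39, 45, 50, 70, 146, 187, 186, 185, 182, 181, 179, 177, 174, 171, 170, 168, 167]
col275 [129, 130, 129, 129, 129, 129, 128, 117, 92, 57, 36, 35, 34, 34, 33, 34, 36, 38, 38, 39]
col312 [177, 176, 177, 176, 177, 176, 175, 155, 120, 73, 51, 53, 54, 54, 54, 54, 48, 36, 35, 35]
[283 103] [303 105]
tip [0.54954365 0.02206521 0.091     ] wedge yaw 0.18180666770321932
[0.53786191 0.05555254 0.034     ]
[0.54976272 0.05705807 0.034     ]
```

```bash
python3 - <<'E'
from bench import robot
from h import *
import pickle
yc=np.array([-.156,.988]); R=Rz(.237)@R0
T=np.array([.5533,-.0026])
robot.move_l(np.r_[T-.045*yc,.05],R); robot.move_l(np.r_[T-.045*yc,.016],v=.1); robot.pause(.1)
f0=robot.current_force(); robot.move_l(np.r_[T,.016],v=.08); robot.pause(.1); print(f0.round(2),robot.current_force().round(2))
robot.move_l(np.r_[T,.0152],v=.02)
robot.move_gripper(.033); robot.pause(.1); print(robot.current_finger_gap())
robot.move_l(np.r_[T,.09],v=.2)
robot.move_gripper(.06)
robot.move_l(np.r_[T-.03*yc,.15],Rz(.157)@R0,v=.2); robot.pause(.15)
c=robot.camera("wrist"); pickle.dump(c,open("w3.pkl","wb")); print(robot.current_t())
cv2.imwrite("pics/wr4.png",cv2.cvtColor(c["image"],cv2.COLOR_RGB2BGR))
im=c["image"];k=blob(im,(18,120,110),(34,255,255),(200,40,360,280))
q=cv2.approxPolyDP(cv2.convexHull(k),4,True)[:,0]; print(q.tolist()); 
for p in q: print(onplane(c,p,.036,True).round(4))
E
```

```text
[-0.13 -0.23 -0.31] [-0.37  0.67  1.36]
0.03281029550534123
13.7333
[[285, 77], [299, 213], [265, 214], [274, 78]]
[0.5456 0.0709 0.036 ]
[ 0.5743 -0.0341  0.036 ]
[ 0.5471 -0.0393  0.036 ]
[0.5374 0.0688 0.036 ]
```

View pics/wr4.png

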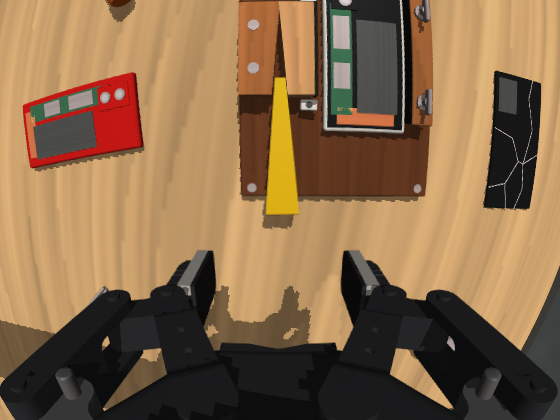

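The wedge lies in the slot with its tip at (280,77), about 14 mm past the mouth, and its thick end at (282,214). Next is the mallet.

```bash
python3 - <<'E'
from bench import robot
from h import *
import pickle
R1=np.diag([1.,-1,-1])
robot.move_ptp(np.array([.51,-.265,.22]),Rz(.51)@R1); robot.pause(.15)
c=robot.camera("wrist"); pickle.dump(c,open("w4.pkl","wb")); print(robot.current_t(),robot.current_joint_pos().round(2))
cv2.imwrite("pics/wr5.png",cv2.cvtColor(c["image"],cv2.COLOR_RGB2BGR))
print(proj(c,[.547,-.281,.102],True),proj(c,[.534,-.254,.015],True),proj(c,[.566,-.311,.015],True))
E
```

```text
14.9083 [-0.65  0.08  1.84  0.    1.23  0.4 ]
[319.47357646 176.66700304] [281.51218519 161.32091377] [341.907028   162.04475394]
```

View pics/wr5.png

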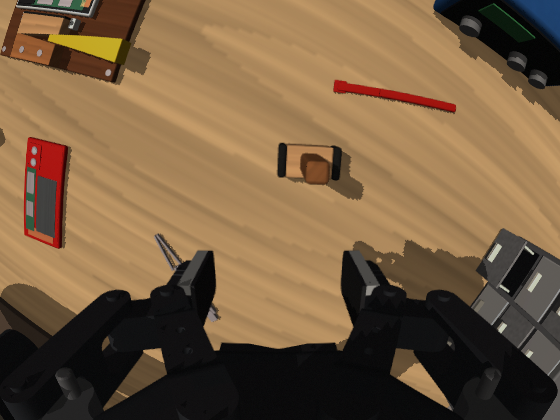

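The mallet's head caps are at (282,160) and (337,163.5), and the handle top is near (317,172).

```bash
python3 - <<'E'
from h import *
import pickle
c=pickle.load(open("w4.pkl","rb"));im=c["image"]
h=cv2.cvtColor(im,cv2.COLOR_RGB2HSV);print(h[172,304:334:3].tolist(),h[150,300:320:5].tolist())
m=cv2.inRange(h,np.array([0,0,0]),np.array([180,255,50]));m[:,:270]=0;m[:,350:]=0;m[:135]=0;m[190:]=0
n,l,st,ce=cv2.connectedComponentsWithStats(m);print(st.tolist(),ce.tolist())
m=cv2.inRange(h,np.array([0,140,60]),np.array([14,255,190]));m[:,:290]=0;m[:,333:]=0;m[:155]=0;m[190:]=0
n,l,st,ce=cv2.connectedComponentsWithStats(m);i=1+st[1:,4].argmax();print(st[i],ce[i],onplane(c,ce[i],.1,True))
p,q=onplane(c,(282,160),.025,True),onplane(c,(337,163.5),.025,True);d=p-q;print((p+q)/2,np.linalg.norm(d),np.arctan2(-d[0],d[1]))
E
```

```text
[[13, 181, 69], [12, 173, 118], [12, 171, 121], [12, 172, 126], [12, 173, 127], [12, 172, 126], [12, 174, 120], [12, 171, 122], [12, 173, 75], [14, 139, 81]] [[15, 136, 180], [15, 135, 179], [15, 135, 178], [15, 136, 178]]
[[0, 0, 560, 420, 234677], [278, 143, 9, 34, 255], [331, 146, 11, 35, 268]] [[279.4328928697742, 209.6071025281557], [281.8156862745098, 159.7921568627451], [336.05970149253733, 163.01119402985074]]
[299 155  33  30 770] [314.62987013 168.92337662] [ 0.55034729 -0.27467082  0.1       ]
[ 0.54925779 -0.27900665  0.025     ] 0.057839304638283844 0.4590814444678861
```

```bash
cat > d.py <<'E'
from bench import robot
from h import *
R1=np.diag([1.,-1,-1]); R=Rz(.157)@R1
yc=np.array([-.1564,.9877]); M=np.array([.5457,.0570]); Z=.0565
def go(s,v=.05): robot.move_l(np.r_[M+s*yc,Z],R,v=v)
def f(F0): return float(-(robot.current_force()-F0)[:2]@yc)
E
python3 - <<'E'
from d import *
g=np.array([.549,-.2795]); Rg=Rz(.46)@R1
robot.move_ptp(np.r_[g,.13],Rg); robot.move_l(np.r_[g,.041],v=.15)
robot.move_gripper(0,90); print(robot.current_finger_gap(),robot.current_gripper_force(),robot.current_force().round(2))
robot.move_l(np.r_[g,.14],v=.2)
robot.move_ptp(np.r_[M-.165*yc,.12],R); go(-.165,.15); robot.pause(.3)
F0=robot.current_force(); np.save("F0.npy",F0); print(F0.round(2),robot.current_t())
L=[];s=-.14
while s<-.1:
    s+=.002; go(s); x=f(F0); L.append((round(s,4),round(x,2)))
    if x>4: break
print(L,robot.current_t())
c=robot.camera("wrist")
go(s-.02,.1); robot.pause(.15); print(f(F0),robot.current_t())
cv2.imwrite("pics/wr6.png",cv2.cvtColor(c["image"],cv2.COLOR_RGB2BGR))
E
```

```text
0.018990790344923184 88.39930415153503 [0.63 0.43 4.67]
[ 0.23 -1.06 -1.12] 18.825
[(-0.138, -1.18), (-0.136, -1.46), (-0.134, -1.66), (-0.132, -0.4), (-0.13, -1.2), (-0.128, -0.83), (-0.126, -1.44), (-0.124, -0.82), (-0.122, -0.99), (-0.12, -1.83), (-0.118, -0.81), (-0.116, -0.13), (-0.114, 0.13), (-0.112, -1.34), (-0.11, -0.33), (-0.108, -0.57), (-0.106, -0.91), (-0.104, -1.19), (-0.102, -1.31), (-0.1, -0.43)] 24.2667
-0.7408815090310369 24.8167
```

View pics/wr6.png

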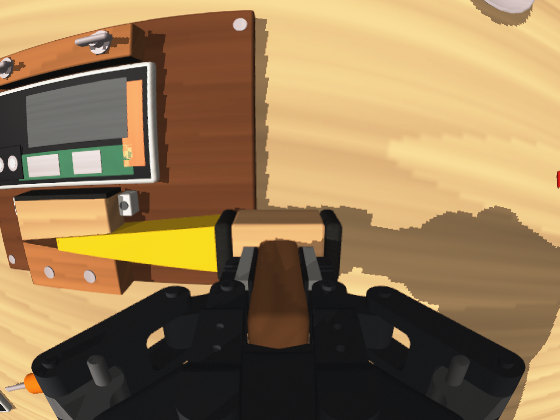

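The mallet's face meets the wedge's thick end squarely at (225,245), and the wedge tip at (58,243) is entering the slot. I'll drive on.

```bash
cat >> d.py <<'E'
def fa(F0): return float(np.mean([f(F0) for _ in range(6)]))
E
python3 - <<'E'
from d import *
F0=np.mean([robot.current_force() for _ in range(10)],0); np.save("F0.npy",F0)
go(-.103,.15); go(-.09,.05); print("at -.09",[round(f(F0),2) for _ in range(6)])
go(-.1,.1); robot.pause(.15); print("back",fa(F0),robot.current_t())
go(-.091,.1); L=[]; s=-.09; x=0
while s<-.05:
    s+=.0015 if x<6.5 else .0007
    go(s); x=fa(F0); L.append((round(s,4),round(x,2)))
    if x>11.5: break
print(L,robot.current_t())
E
```

```text
at -.09 [-0.13, -0.13, -0.13, -0.13, -0.13, -0.13]
back -0.19472673168008447 25.8917
[(-0.0885, -0.69), (-0.087, -0.07), (-0.0855, 0.46), (-0.084, 1.38), (-0.0825, 1.81), (-0.081, 2.34), (-0.0795, 2.29), (-0.078, 2.46), (-0.0765, 2.25), (-0.075, 2.2), (-0.0735, 3.3), (-0.072, 5.94), (-0.0705, 8.93), (-0.0698, 11.21), (-0.0691, 12.53)] 29.8917
```

```bash
python3 - <<'E'
from d import *
def tap(lim,s0):
    go(s0-.012,.1); robot.pause(.3); F0=np.mean([robot.current_force() for _ in range(4)],0)
    go(s0-.003,.1); s=s0-.003; x=0;L=[]
    while s<-.05:
        s+=.001 if x<6 else .0006
        go(s); robot.pause(.03); x=f(F0); L.append((round(s,4),round(x,2)))
        if x>lim: break
    robot.pause(.15); print(L,"hold",f(F0),robot.current_t()); return s
s=tap(13,-.0705); s=tap(14,s-.0015)
go(s-.012,.1); robot.pause(.2); print(robot.current_force(),robot.current_t())
E
```

```text
[(-0.0725, 3.24), (-0.0715, 6.16), (-0.0709, 8.09), (-0.0703, 8.41), (-0.0697, 9.83), (-0.0691, 11.44), (-0.0685, 13.74)] hold 12.448919670138391 32.8583
[(-0.072, 5.35), (-0.071, 8.05), (-0.0704, 9.65), (-0.0698, 11.18), (-0.0692, 12.41), (-0.0686, 13.5), (-0.068, 14.78)] hold 15.360049953889526 35.825
[ 0.03099923 -0.37009554 -1.12176457] 36.2917
```

```bash
python3 - <<'E'
from d import *
go(-.11,.15); p=M-.11*yc; robot.move_l(np.r_[p,.12],v=.2)
g=np.array([.549,-.2795]); Rg=Rz(.46)@R1
robot.move_ptp(np.r_[g,.1],Rg); robot.move_l(np.r_[g,.046],v=.1); robot.pause(.15)
f0=robot.current_force()[2]; z=.046
while z>.038:
    z-=.0008; robot.move_l(np.r_[g,z],v=.02); d=robot.current_force()[2]-f0
    if d>2.5: break
print(z,d)
robot.move_gripper(.05); robot.pause(.2); robot.move_l(np.r_[g,.16],v=.15)
robot.move_ptp(np.array([.42,-.3,.25]),Rg); robot.pause(.3)
t=robot.camera("top")["image"]; s=robot.camera("side")["image"]
a=cv2.resize(t[130:260,210:340],(400,400),interpolation=cv2.INTER_CUBIC);b=cv2.resize(s[250:350,300:400],(400,400),interpolation=cv2.INTER_CUBIC)
cv2.imwrite("pics/fin.png",cv2.cvtColor(np.hstack([a,b]),cv2.COLOR_RGB2BGR)); print(robot.current_t())
E
```

```text
0.04199999999999999 2.78366202360378
42.725
```

View pics/fin.png

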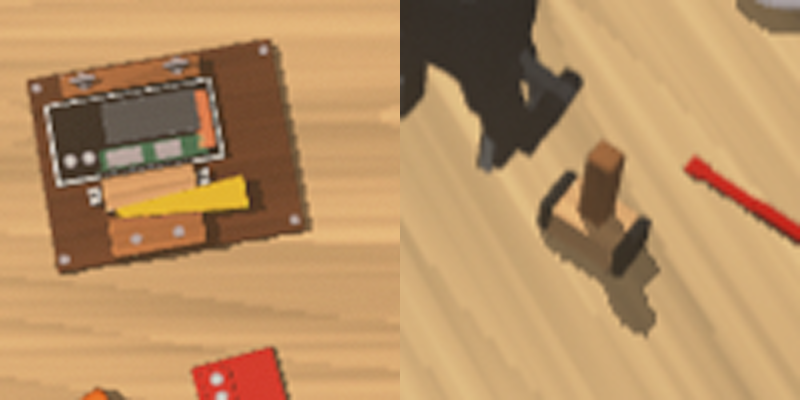

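The wedge is seated deep in the slot, with its tip at (118,212). The mallet stands upright at (600,210), clear of the gripper.

```bash
python3 -c "
from bench import robot
print(robot.job_done())"
```

```text
the job is handed in; nothing more can be done
None
```

I handed the job in at about 43 s of the 72 s allowed: the wedge was driven tight with separate mallet taps (last press about 15 N, no further travel) and the mallet stands upright and released, but the squeeze on the phone could not be read directly and no verdict came back.

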